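# Lock the drum and hold back the belt tensioner

### The job

I want to slip a new belt on this little belt finisher: turn the lock collar on top of the drum clockwise until its pointer lines up with the single raised rib and let go of it, then push the sprung tensioner arm's post towards the drum, past its ratchet click and close to its stop, and keep it held there. Finish while still holding the arm back, as it springs out if let go, with the collar still on its mark; do not shift any of the loose things lying around.

Things in the scene. Friction and masses are not known exactly. Their poses are not given: they have to be found in the camera images.
- machine: small belt finisher, belt off, bolted down: grey base 200 (x) x 320 (y) x 24 mm, origin under its centre. Black rubber drum (76 mm across, axis at x 0, y +100) with a dark disc, 100 mm across, top at 72 mm; on it the lock collar, one raised rib (locked) to +x and two studs (unlocked) to +y. Tensioner arm at the -y end. Steel platen at x +48, 78 mm high; grey box by the drum at x +78, 64 mm high
- collar (a joint): turn of the captive steel lock collar about the drum's vertical axis, growing clockwise seen from above: about 0 to 0.5 at the start (pointer near the two studs), 1.40 with its pointer exactly at the single rib (locked), hard end at 1.75. It turns stiffly (0.08 N m) and stays where it is left
- collar_grip (a point): on the collar's axis, 106 mm above the table, 6 mm below the top of the collar's grip bar: an upright steel bar 44 mm long (along this point's x axis), 12 mm thick (y axis), standing from 84 to 112 mm above the table on a collar disc 48 mm across. The point's x axis points to the pointer; z is up
- collar_pointer (a point): tip of the collar's small pointer lug, 29 mm from the collar's axis, 82 mm above the table
- locked_mark (a point): top centre of the single raised rib (18 x 7 x 9 mm) on the cover disc, 40 mm from the collar's axis, 81 mm above the table: the locked mark
- tensioner (a joint): swing of the sprung tensioner arm about its vertical pivot, growing as its post is pushed towards the drum (clockwise from above): 0 at rest, the pawl meets its tooth at 0.15, snaps over and is clear of it by 0.39, stop (a short steel post) at 0.55. It takes about 5 N at the post to start, 13 N at the stop, 9 N to snap past the click. The click does not hold it: let go, it springs back to 0
- tensioner_pivot (a point): on the arm's vertical pivot axis, 46 mm above the table
- tensioner_post (a point): centre of the top of the upright black round post at the free end of the tensioner arm: 16 mm across, standing from 46 to 104 mm above the table, 135 mm from the pivot; the place to push or grip. The arm is a flat bar 18 mm wide, top at 46 mm, and carries an idler wheel, 44 mm across, top 81 mm above the table (its hub 85 mm), 80 mm from the pivot
- bearing: a loose small steel bearing ring, 26 mm across, 9 mm high, lying on the machine's base between the wheels; origin at the centre of its underside
- hammer: a hammer with a wooden handle, about 240 mm long, lying beyond the machine; bystander
- tweezers: dark steel tweezers, 110 mm long, 5 mm thick, lying on the robot's side of the machine; bystander
- tin: a small round tin, 56 mm across, 45 mm high, standing off the drum end of the machine; bystander, origin at the centre of its underside
- sanding_block: a cork sanding block, 50 x 90 x 25 mm, lying off the tensioner end of the machine; bystander
- case: a dark spectacle case, 65 x 160 x 44 mm, on the left of the table; bystander
- screwdriver: a screwdriver with a blue handle, lying on the right of the table; bystander

How it is judged:
On the way, in this order (a step that is already met when the one before it is completed fails the run):
1. the lock collar's pointer is on the locked mark and the fingers have let go of it, the tensioner still out (value of joint collar between 1.28 and 1.52 rad and contact force between the fingers and collar below 0.2 N and value of joint tensioner below 0.2 rad), for 0.2 s.
2. the tensioner arm is pushed back past its click by the fingers (value of joint tensioner above 0.4 rad and contact force between the fingers and tensioner above 3 N), for 0.3 s.
At the end, for the whole second after the job is handed in: the collar is within 0.12 rad of its locked mark (joint 1.28 to 1.52), and the tensioner arm is still beyond 0.40 rad (past the click, clear of the tooth), pressed by the fingers with over 3 N and at rest, through the last second (all of step 2 and value of joint collar between 1.28 and 1.52 rad and velocity of joint tensioner between -0.1 and 0.1 rad/s); the arm keeps its last pose, push and grip.
It fails at once if the bearing, the tin, the sanding block, the case or a tool lying around was shifted by more than 30 mm (distance of any of bearing, hammer, tweezers, tin, sanding_block, case, screwdriver from where it was at the start of the episode above 0.03 m).
It also fails if it takes over 50 s, if anything falls off the work surface, if the arm or the gripper's body presses on something with over 40 N, if the wrist force passes 120 N, or if a joint passes its speed limit or range.

### The arm

A 7-joint arm with a two-finger parallel gripper is mounted at the origin on the work surface. World frame = base frame: x ahead of the robot, y to its left, z up, the work surface at z = 0. Lengths are in m, angles in rad, forces in N, time in s.
With the tool pointing down it reaches from about 0.4 to 0.875 m from the base axis. Payload 19.3 kg.
Tool frame: the origin (TCP) lies at the very end of the fingers, on their centre line; the grasp point (between the pads) lies 19 mm behind it; z points along the fingers, y is the line along which they close (so a half turn about z gives the same grasp; the last joint's range is limited). The gripper opens to 85 mm and grips with 20 to 120 N. Pads are 22 mm wide; open, the fingers measure 114 mm over their backs; the gripper's body (76 mm by 85 mm) begins 54 mm behind the grasp point. The pads swing forward as they close: fully open they stand 13 mm farther back than shut.
Start: joints at [1.053, 0.521, -0.036, 1.599, 0.021, 1.021, -0.113], TCP at [0.271, -0.563, 0.231] pointing down, gripper open.
Joint ranges: [-2.91, 2.91], [-0.3, 2.13], [-1.5, 1.42], [0.17, 2.43], [-1.26, 4.41], [0.16, 1.93], [-2.52, 2.52]. Speed limits (rad/s): [1.89, 1.89, 2.39, 2.39, 3.01, 3.01, 3.01].

### API

Orientations are given as [roll, pitch, yaw] about the fixed x, y, z axes, in that order (R = Rz(yaw) Ry(pitch) Rx(roll)).
In Python, from workcell import monitor, viewer, bot gives the robot as it stands.
- The arm moves only by the tool move_arm, never from a script. Its arguments are lists of equal length, an entry for each row: "gripper": the opening, from 0 (shut) to 1 (fully open); "linear": the shift along the tool's x, y, z in cm, a list of three; "twist": the turn about the tool's z in degrees. A call has 1 to 8 rows; each row shifts and turns the commanded pose from where the row before left it, along the tool's axes as they then stand; what a row does not reach is not made up. A row lasts 1/10 s, in which the tool goes at most 50 mm and 8.59 degrees, less where a joint would pass 70% of its speed; a pose out of reach is approached as far as the arm can. A call with a gripper value outside its range is refused whole. The fingers move at their own pace and stop on an object; "squeeze" is the grip in N (left out, the last holds). Time passes only in rows, so rows that do not move let the fingers close. It gives the time, the measured TCP pose, the force, the opening and the grip force at its end, in the units of the state.
- monitor.observe(): the state, without advancing time (a new reading comes with each control period).
- viewer.grab_frame(name): name is "side" or "top" or "wrist"; returns a dict with "img" (400x640x3 uint8, red, green, blue), "K" (3x3 intrinsics, pixels), "eye" and "rotation" of the camera in the world. Camera axes: x right, y up, looking along -z (the intrinsics and any distortion apply to the point x, -y, -z); pixel columns grow to the right and rows downward; lengths in m; the calibration is good to about 2 mm. A picture is of the moment at which its call begins. There is no depth.
- bot.job_done(): hands the job in; it is judged then, once.
The state is a dict: "clock": time; "qpos": joint angles; "qd": joint speeds; "joint_efforts": joint torques, N m; "position": TCP position; "tool_rot": TCP orientation; "force": force on the tool from outside, world axes, zero at the start; "moment": the same for the moment, N m; "grip_width": finger opening in m; "finger_force": force on a finger pad.
Only numpy, scipy, OpenCV 4.12 (cv2) and the standard library are available. Lean on these libraries where they do the work, as an engineer would, in place of code of your own. Each camera call takes 0.05 s, during which the arm holds its last target. There are 200 camera calls.

## Working session

There is one attempt and no reset: what is moved stays moved. The work goes in short steps, Python scripts to look and compute and a tool call to move; the robot and the scene stay as the last step left them, time stands still between calls to the robot, and variables do not carry over. Pictures are saved under pics/ and viewed, at most 10 in all, crops included, and the job is handed in when it is done.

Besides the shell and the picture viewer there is one more tool, called after "Emit:" by a JSON object that holds its "api" and its "payload", one argument or row to a line. move_arm: Moves the arm, as the interface text tells. Its arguments: {"type":"object","properties":{"gripper":{"type":"array"},"linear":{"type":"array"},"twist":{"type":"array"},"squeeze":{"type":"number"}},"required":["gripper","linear","twist"]}

```bash
mkdir -p pics; ls
python3 - <<'E'
from workcell import monitor, viewer, bot
import cv2,pickle
s=monitor.observe();print({k:s[k] for k in("clock","position","tool_rot","grip_width","force")})
d={}
for n in("side","top"):
    f=viewer.grab_frame(n);d[n]=f;cv2.imwrite(f"pics/{n}0.png",f["img"][:,:,::-1]);print(n,f["K"],f["eye"],f["rotation"],[k for k in f])
pickle.dump(d,open("f0.pkl","wb"))
E
```

```text
pics
{'clock': 0.0, 'position': array([ 0.27044285, -0.56308851,  0.23072485]), 'tool_rot': array([-3.14046409e+00,  6.14872225e-05,  4.47761124e-01]), 'grip_width': 0.08562001936068203, 'force': array([ 0.60540253, -0.2200345 ,  0.27078756])}
side [[425.19017806   0.         315.25023834]
 [  0.         425.19017806 197.24384301]
 [  0.           0.           1.        ]] [0.23892211 1.01766243 0.79411591] [ 1.00538070e+00 -9.78215217e-04 -2.78274973e+00] ['img', 'K', 'eye', 'rotation']
top [[367.12620206   0.         323.66565505]
 [  0.         367.12620206 198.34858038]
 [  0.           0.           1.        ]] [ 0.51028962 -0.02148966  1.17189161] [ 1.12342620e-01 -1.50740073e-05 -1.55319268e+00] ['img', 'K', 'eye', 'rotation']
```

View pics/top0.png

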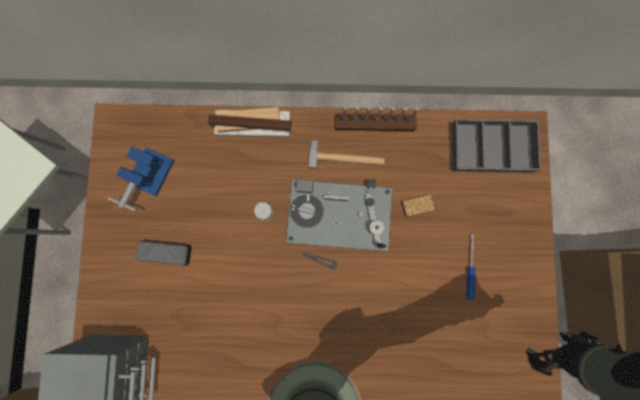

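View pics/side0.png

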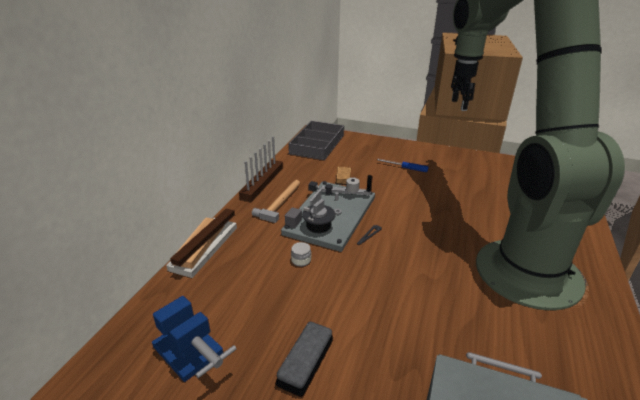

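The top view shows the machine with its drum near (306,210), the idler at (376,227) and the post near (380,241), plus the tin at (262,211). The arm is clear of it. I'll enlarge both views.

```bash
cat > h.py <<'E'
import numpy as np,cv2
from scipy.spatial.transform import Rotation as R
def ray(f,u,v):
    K=f["K"];d=np.array([(u-K[0,2])/K[0,0],-(v-K[1,2])/K[1,1],-1.])
    return np.array(f["eye"]),R.from_euler("xyz",f["rotation"]).as_matrix()@d
def plane(f,u,v,z):
    e,d=ray(f,u,v);return e+d*(z-e[2])/d[2]
def proj(f,p):
    c=R.from_euler("xyz",f["rotation"]).as_matrix().T@(np.array(p)-f["eye"]);K=f["K"]
    return K[0,2]+K[0,0]*c[0]/-c[2],K[1,2]-K[1,1]*c[1]/-c[2]
E
python3 - <<'E'
import pickle,cv2,numpy as np
from h import *
d=pickle.load(open("f0.pkl","rb"))
a=cv2.resize(d["top"]["img"][172:257,280:400],None,fx=6.6,fy=6.6,interpolation=cv2.INTER_CUBIC)
cv2.imwrite("pics/topc.png",a[:,:,::-1])
b=cv2.resize(d["side"]["img"][165:255,275:385],None,fx=6.6,fy=6.6,interpolation=cv2.INTER_CUBIC)
cv2.imwrite("pics/sidec.png",b[:,:,::-1])
t=d["top"]
for n,u,v,z in [("disc",306,210,.072),("post",380,243,.104),("idler",376,227,.081),("c1",293,180,.024),("c2",392,186,.024),("c3",389,249,.024),("c4",288,243,.024)]: print(n,plane(t,u,v,z).round(4))
E
```

```text
disc [0.5982 0.0331 0.072 ]
post [ 0.5039 -0.1843  0.104 ]
idler [ 0.5506 -0.1759  0.081 ]
c1 [0.6965 0.0788 0.024 ]
c2 [ 0.6828 -0.2343  0.024 ]
c3 [ 0.4854 -0.2244  0.024 ]
c4 [0.4984 0.089  0.024 ]
```

View pics/topc.png

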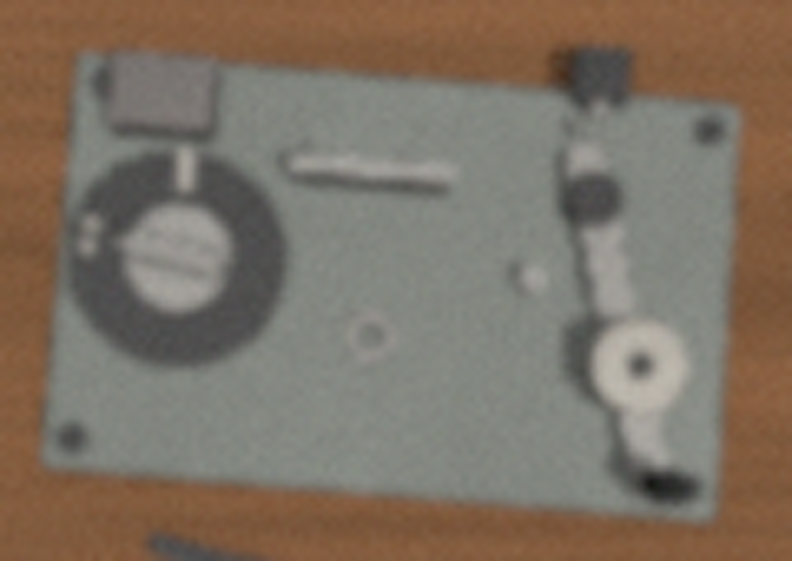

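View pics/sidec.png

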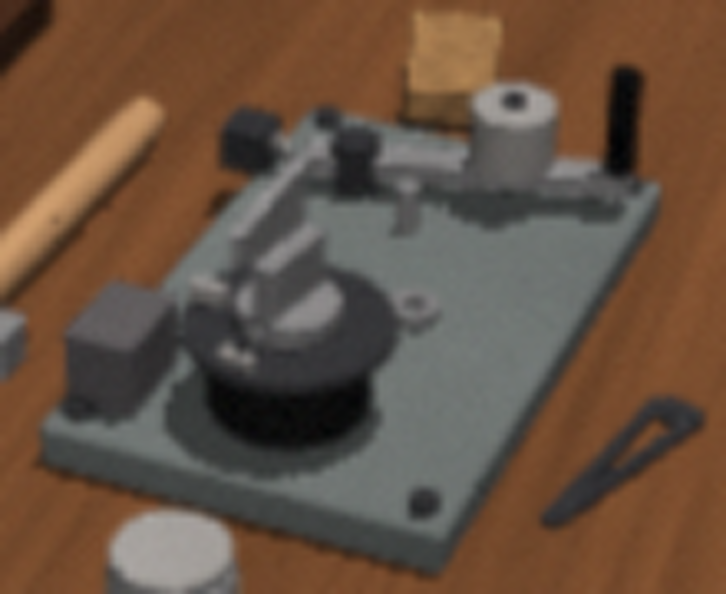

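The top crop shows the disc centre at about (178,258), the rib at (185,170), the studs at (90,235), the pointer at (118,241), the pivot knob at (592,198) and the post at about (660,485). The side crop puts the post top at (626,72). Next I'll turn these into positions and check them against the given sizes.

Run:
```python
import pickle,cv2,numpy as np
from h import *
d=pickle.load(open("f0.pkl","rb"));t,s=d["top"],d["side"]
g=cv2.resize(t["img"][172:257,280:400],None,fx=6.6,fy=6.6,interpolation=cv2.INTER_CUBIC)
T=lambda x,y,z:plane(t,(x+.5)/6.6-.5+280,(y+.5)/6.6-.5+172,z)
S=lambda x,y,z:plane(s,(x+.5)/6.6-.5+275,(y+.5)/6.6-.5+165,z)
gm=cv2.GaussianBlur(g,(9,9),0).max(2)
m=(gm<95).astype(np.uint8)
cs=cv2.findContours(m[130:380,60:300].copy(),cv2.RETR_EXTERNAL,cv2.CHAIN_APPROX_NONE)[0]
c=max(cs,key=cv2.contourArea)+[60,130];h=cv2.convexHull(c)
(e,ax,an)=cv2.fitEllipse(h);print("disc",e,ax)
C=T(*e,.072);print("C",C,"diam",[a/6.6/367.126*(1.1719-.072) for a in ax])
for n,x,y,z,L in[("rib",185,170,.081,.04),("stud",90,235,.079,.04),("ptr",118,241,.082,.029)]:
    p=T(x,y,z)-C;print(n,np.hypot(*p[:2]),np.degrees(np.arctan2(p[1],p[0])),L)
for n,x,y,z in[("ptr side",262,335,.082),("ribside",208,288,.081),("studside",237,352,.079)]:
    p=S(x,y,z)-C;print(n,np.hypot(*p[:2]),np.degrees(np.arctan2(p[1],p[0])))
b=[T(80,52,.024),T(742,103,.024),T(712,522,.024),T(42,466,.024)]
O=sum(b)/4;X=b[0]-b[3]+b[1]-b[2];yw=np.arctan2(X[1],X[0]);print("machine",O,np.degrees(yw),[np.linalg.norm(b[i]-b[i-1]) for i in range(4)])
print("drum from machine",O[:2]+.1*np.array([-np.sin(yw),np.cos(yw)]))
I=T(640,365,.085);print("idler hub",I, S(514,100,.085))
print("post top side",S(626,72,.104), "top",T(683,488,.104),T(675,486,.104))
P=T(592,198,.07);print("pivot knob z.07",P,"z.046",T(592,198,.046),"idler r",np.linalg.norm((I-P)[:2]))
# black mask post in top
k=(gm<45).astype(np.uint8);ys,xs=np.nonzero(k[440:520,600:720]);print("black",xs.min()+600,xs.max()+600,ys.min()+440,ys.max()+440)
```

```text
disc (175.7581024169922, 257.6603088378906) (210.47181701660156, 217.2361602783203)
C [0.59636225 0.03246027 0.072     ] diam [0.09554062420670043, 0.09861119957747333]
rib 0.039366115465361444 -5.4164093358095595 0.04
stud 0.03975096297996269 76.83974778442843 0.04
ptr 0.026503335984072163 76.26020429944471 0.029
ptr side 0.02805930416130097 81.82753311891238
ribside 0.04075420591065863 0.06844047103980251
studside 0.04146931684007911 74.31737930959915
machine [ 0.58955385 -0.06886621  0.024     ] -3.9273706909442105 [np.float64(0.1977740326448074), np.float64(0.3178954524131929), np.float64(0.19935942130638384), np.float64(0.3157470074753828)]
drum from machine [0.59640304 0.03089896]
idler hub [ 0.5508574 -0.176993   0.085    ] [ 0.55306441 -0.17456687  0.085     ]
post top side [ 0.50017383 -0.18921884  0.104     ] top [ 0.4968276  -0.19314893  0.104     ] [ 0.49763359 -0.18965212  0.104     ]
pivot knob z.07 [ 0.62720803 -0.1570863   0.07      ] z.046 [ 0.62975459 -0.16003969  0.046     ] idler r 0.07890307752955962
black 645 674 478 492
```

The measured sizes agree with those given: disc ≈ 97 mm, rib and stud at 40 mm, base 0.198 x 0.317. The drum axis is at (0.5965, 0.032), the pointer angle about 77° and the rib about -4.5°, so the collar has about 81° to turn. Moving there.

Emit:
{"api": "move_arm", "payload": {
  "gripper": [0.6,0.6,0.6,0.6,0.6,0.6,0.6,0.6],
  "linear": [
    [3.4,-2.4,0],
    [3.5,-2.5,0],
    [3.5,-2.5,0],
    [3.5,-2.5,0],
    [3.5,-2.5,0],
    [3.5,-2.5,0],
    [3.5,-2.5,0],
    [3.5,-2.5,0]
  ],
  "twist": [0,0,0,0,0,0,0,0],
  "squeeze": 30
}}

```text
clock: 0.9
position: [0.4364, -0.2616, 0.2312]
tool_rot: [-3.141, 0.0, 0.448]
force: [0.1, -0.7, 0.2]
grip_width: 0.0512
finger_force: 0.0
```

Emit:
{"api": "move_arm", "payload": {
  "gripper": [0.6,0.6,0.6,0.6,0.6,0.6,0.6,0.6],
  "linear": [
    [3.4,-2.5,0],
    [3.4,-2.5,0],
    [3.4,-2.5,0],
    [3.4,-2.5,0],
    [3.4,-2.4,0],
    [3.4,-2.4,0],
    [3.4,-2.4,0],
    [3.4,-2.4,0]
  ],
  "twist": [0,0,0,0,0,0,0,0]
}}

```text
clock: 1.7
position: [0.5967, 0.0328, 0.2311]
tool_rot: [-3.142, 0.0, 0.448]
force: [0.9, -1.0, 0.0]
grip_width: 0.0512
finger_force: 0.0
```

Emit:
{"api": "move_arm", "payload": {
  "gripper": [0.6,0.6,0.6,0.6,0.6,0.6,0.6,0.6],
  "linear": [
    [0,0,0],
    [0,0,0],
    [0,0,0],
    [0,0,0],
    [0,0,0],
    [0,0,0],
    [0,0,0],
    [0,0,0]
  ],
  "twist": [-7.4,-7.4,-7.4,-7.4,-7.3,-7.2,-7.2,0]
}}

```text
clock: 2.5
position: [0.5961, 0.031, 0.231]
tool_rot: [-3.141, -0.0, 1.345]
force: [-0.4, -0.6, 0.5]
grip_width: 0.0516
finger_force: 0.0
```

```bash
cat > look.py <<'E'
import sys,pickle,cv2,numpy as np
from workcell import monitor,viewer
from h import *
n,tag=sys.argv[1:3]
f=viewer.grab_frame(n);pickle.dump(f,open(f"{tag}.pkl","wb"));im=f["img"]
if len(sys.argv)>3:
    x0,y0,x1,y1=map(int,sys.argv[3:7]);k=min(780/(x1-x0),580/(y1-y0));im=cv2.resize(im[y0:y1,x0:x1],None,fx=k,fy=k,interpolation=cv2.INTER_CUBIC);print("scale",k)
cv2.imwrite(f"pics/{tag}.png",im[:,:,::-1])
s=monitor.observe();print(s["clock"],s["position"],np.degrees(s["tool_rot"]),s["grip_width"],s["finger_force"],s["force"])
print("eye",f["eye"],f["rotation"])
E
python3 look.py wrist w1
```

```text
2.55 [0.59613136 0.03101341 0.23101973] [-1.79965983e+02 -3.48426698e-03  7.67897308e+01] 0.05121404037373214 0.0 [ 0.07264026 -0.55989203 -0.34688578]
eye [0.61324617 0.10188452 0.37298862] [-0.28652337  0.00076352 -0.2256084 ]
```

View pics/w1.png

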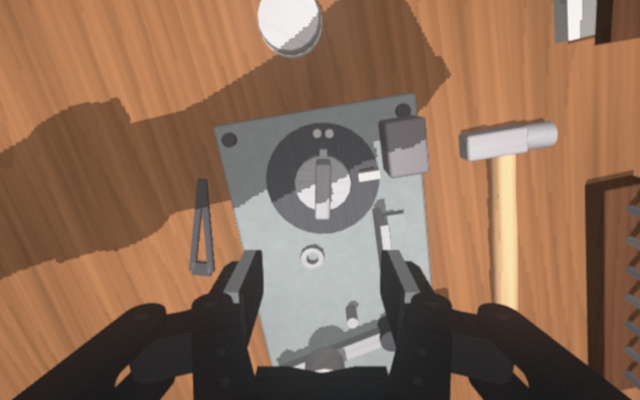

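The wrist view shows the disc centred at (323,178), the pointer at (323,153), the studs at (323,133), the rib at (369,176), and the bar running nearly vertical in the image.

Run:
```python
import pickle
from h import *
f=pickle.load(open("w1.pkl","rb"))
g=cv2.GaussianBlur(f["img"],(3,3),0).max(2)
m=(g<88).astype(np.uint8)[115:240,255:380].copy();m[:, :]=m
n,l,st,ce=cv2.connectedComponentsWithStats(m);i=1+st[1:,4].argmax();c=np.argwhere(l==i)[:,::-1]+[255,115]
h=cv2.convexHull(c.astype(np.int32));e,ax,an=cv2.fitEllipse(h);print(e,ax)
C=plane(f,*e,.072);print("C",C)
C=np.array([.5963,.0316,0])
for C in (plane(f,*e,.072),C):
  for n,u,v,z in[("rib",369,176,.081),("stud",323,133.3,.079),("ptr",323,152,.082),("barA",323.5,151,.112),("barB",323,217,.112)]:
    p=plane(f,u,v,z);q=p-C;print(n,p.round(4),np.hypot(*q[:2]).round(4),np.degrees(np.arctan2(q[1],q[0])).round(1))
a=plane(f,323.5,160,.112);b=plane(f,322.5,190,.112);print("bar dir",np.degrees(np.arctan2(*(a-b)[1::-1])))
```

```text
(316.1869201660156, 166.0289306640625) (81.42445373535156, 108.47057342529297)
C [0.59597115 0.04738522 0.072     ]
rib [0.6381 0.0307 0.081 ] 0.0453 -21.6
stud [0.6081 0.074  0.079 ] 0.0292 65.6
ptr [0.6047 0.0594 0.082 ] 0.0148 53.9
barA [0.6061 0.0644 0.112 ] 0.0198 59.2
barB [0.5943 0.0141 0.112 ] 0.0333 -92.9
rib [0.6381 0.0307 0.081 ] 0.0418 -1.2
stud [0.6081 0.074  0.079 ] 0.044 74.5
ptr [0.6047 0.0594 0.082 ] 0.029 73.1
barA [0.6061 0.0644 0.112 ] 0.0342 73.3
barB [0.5943 0.0141 0.112 ] 0.0176 -96.6
bar dir 75.28074668559873
```

Emit:
{"api": "move_arm", "payload": {
  "gripper": [0.6,0.6,0.6,0.6,0.6,0.6,0.6],
  "linear": [
    [0.2,0.05,2],
    [0,0,3],
    [0,0,3],
    [0,0,2.5],
    [0,0,2],
    [0,0,1.7],
    [0,0,0]
  ],
  "twist": [1,0,0,0,0,0,0]
}}

```text
clock: 3.25
position: [0.5959, 0.033, 0.0872]
tool_rot: [-3.138, 0.001, 1.322]
force: [-0.3, -0.1, 0.6]
grip_width: 0.0513
finger_force: 0.0
```

Emit:
{"api": "move_arm", "payload": {
  "gripper": [0,0,0,0,0,0,0],
  "linear": [
    [0,0,0],
    [0,0,0],
    [0,0,0],
    [0,0,0],
    [0,0,0],
    [0,0,0],
    [0,0,0]
  ],
  "twist": [0,0,0,0,0,0,0]
}}

```text
clock: 3.95
position: [0.5975, 0.0332, 0.0904]
tool_rot: [3.14, -0.0, 1.325]
force: [-2.0, -0.2, 7.4]
grip_width: 0.0112
finger_force: 33.7
```

It has gripped the 12 mm bar. Turning it clockwise now.

Emit:
{"api": "move_arm", "payload": {
  "gripper": [0,0,0,0,0,0,0,0],
  "linear": [
    [0,0,-0.2],
    [0,0,0],
    [0,0,0],
    [0,0,0],
    [0,0,0],
    [0,0,0],
    [0,0,0],
    [0,0,0]
  ],
  "twist": [0,5,6,6,6,6,6,6]
}}

```text
clock: 4.75
position: [0.5976, 0.0329, 0.0909]
tool_rot: [3.141, -0.001, 0.605]
force: [8.6, -0.6, -22.3]
grip_width: 0.0113
finger_force: 31.7
```

Emit:
{"api": "move_arm", "payload": {
  "gripper": [0,0,0,0,0,0,0,0],
  "linear": [
    [0,0,0],
    [0,0,0],
    [0,0,0],
    [0,0,0],
    [0,0,0],
    [0,0,0],
    [0,0,0],
    [0,0,0]
  ],
  "twist": [6,6,6,6,6,6,0,0]
}}

```text
clock: 5.55
position: [0.5977, 0.0326, 0.0909]
tool_rot: [3.141, -0.001, -0.019]
force: [8.6, -2.3, -21.9]
grip_width: 0.0111
finger_force: 31.7
```

```bash
python3 look.py wrist w2 230 60 470 238
```

```text
scale 3.25
5.6 [0.5976901  0.03262834 0.09089114] [ 1.79983954e+02 -5.38642404e-02 -1.09442967e+00] 0.01126727591809852 31.73616886138916 [  9.23763055  -3.19938001 -21.68727141]
eye [0.6703785  0.03217008 0.23299908] [-2.85562646e-01 -4.85594651e-04 -1.59008114e+00]
```

View pics/w2.png

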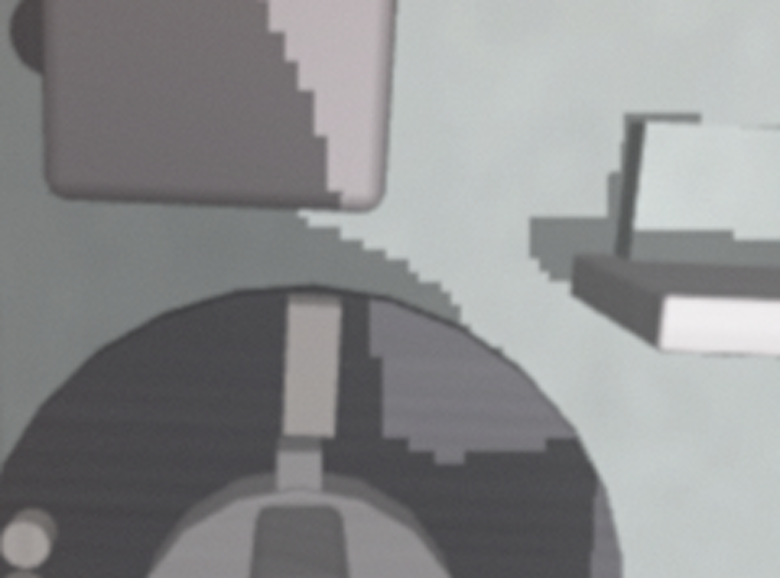

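This crop shows the pointer tip at (301,442) just left of the rib, which spans (309,436) to (314,300). It needs a little more turn.

Run:
```python
import pickle
from h import *
f=pickle.load(open("w2.pkl","rb"))
W=lambda x,y,z:plane(f,(x+.5)/3.25-.5+230,(y+.5)/3.25-.5+60,z)
A=lambda q:np.degrees(np.arctan2(q[1],q[0]))
r1,r2=W(309.5,436,.081),W(314,300,.081);p1,p2=W(301,442,.082),W(300,488,.082)
print(r1,r2,np.linalg.norm(r1-r2),A(r2-r1));print(p1,p2,A(p1-p2))
bl,br=W(257,507,.112),W(341,507,.112);print("bar",A(np.cross([0,0,1],bl-br)),np.linalg.norm(bl-br),(bl+br)/2)
u=(r2-r1)/np.linalg.norm(r2-r1);C1=(r1+r2)/2-.04*u
for C in(np.array([.5976,.0327,0]),C1): print(C,[(A(q-C),np.hypot(*(q-C)[:2])) for q in(r1,r2,(r1+r2)/2,p1,p2)])
```

```text
[0.62915509 0.03128385 0.081     ] [0.64786913 0.03037842 0.081     ] 0.018735933826513198 -2.7699253408950635
[0.62859844 0.03246666 0.082     ] [0.62199373 0.03272738 0.082     ] -2.26049053100873
bar 178.88563454940643 0.009367136645611077 [0.629385   0.03276975 0.112     ]
[0.5976 0.0327 0.    ] [(np.float64(-2.56964138214636), np.float64(0.031586850804237045)), (np.float64(-2.6442101048468722), np.float64(0.05032271277956291)), (np.float64(-2.615454109550298), np.float64(0.04095477357432082)), (np.float64(-0.43127572323799473), np.float64(0.030999315151070655)), (np.float64(0.06429955781462554), np.float64(0.02439374371718619))]
[0.59855885 0.03276415 0.081     ] [(np.float64(-2.769925340895057), np.float64(0.030632033086743414)), (np.float64(-2.7699253408950595), np.float64(0.049367966913256615)), (np.float64(-2.769925340895058), np.float64(0.040000000000000015)), (np.float64(-0.5673943461855483), np.float64(0.030041064723027207)), (np.float64(-0.08991798781955355), np.float64(0.023434911956920514))]
```

Emit:
{"api": "move_arm", "payload": {
  "gripper": [0,0,0,0.6,0.6,0.6,0.6,0.6],
  "linear": [
    [0,0,0],
    [0,0,0],
    [0,0,0],
    [0,0,0],
    [0,0,0],
    [0,0,0],
    [0,0,0],
    [0,0,0]
  ],
  "twist": [2.5,0,0,0,0,0,0,0]
}}

```text
clock: 6.4
position: [0.5972, 0.0331, 0.0915]
tool_rot: [-3.141, -0.0, -0.062]
force: [-0.1, 0.5, -0.2]
grip_width: 0.051
finger_force: 0.0
```

Emit:
{"api": "move_arm", "payload": {
  "gripper": [0.6,0.6,0.6,0.6,0.6,0.6,0.6,0.6],
  "linear": [
    [0,0,-1],
    [0,0,-2],
    [0,0,-3],
    [0,0,-4],
    [0,0,-3],
    [0,0,-1],
    [0,0,0],
    [0,0,0]
  ],
  "twist": [0,0,0,0,0,0,0,0]
}}

```text
clock: 7.2
position: [0.5968, 0.0331, 0.2307]
tool_rot: [3.142, 0.001, -0.062]
force: [-0.5, -0.5, 0.4]
grip_width: 0.0515
finger_force: 0.0
```

```bash
python3 look.py wrist w3 160 50 600 380
```

```text
scale 1.7575757575757576
7.25 [0.59660442 0.03305496 0.23021218] [ 1.79983638e+02  9.57365079e-02 -3.54009636e+00] 0.0512756877419401 0.0 [-0.27229148  0.02779354  0.85687114]
eye [0.66959808 0.02948206 0.37263839] [-2.87342254e-01 -2.36262135e-04 -1.63267308e+00]
```

View pics/w3.png

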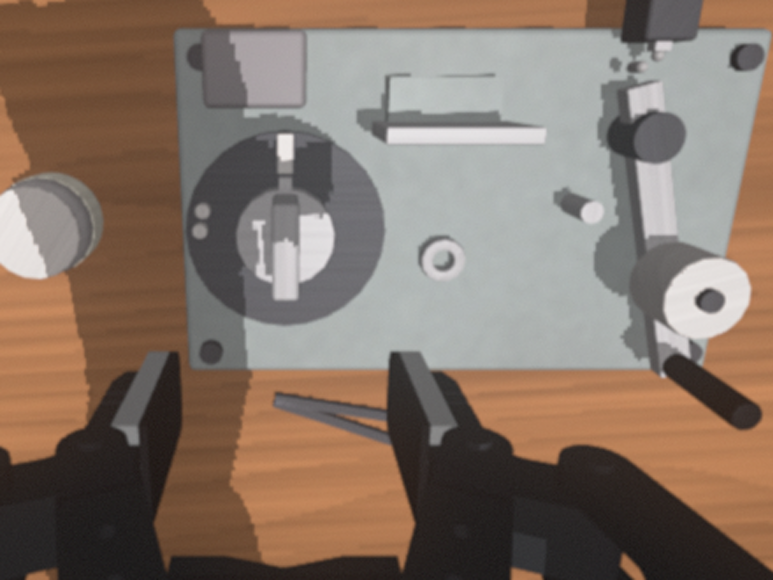

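The collar, freed, points straight at the rib at (286,150). The post top is at (744,414), its base near (675,362), the idler hub at (710,299) and the pivot knob at (655,137).

Run:
```python
import pickle
from h import *
f=pickle.load(open("w3.pkl","rb"));k=1.75758
W=lambda x,y,z:plane(f,(x+.5)/k-.5+160,(y+.5)/k-.5+50,z)
A=lambda q:np.degrees(np.arctan2(q[1],q[0]))
post=W(744,414,.104);base=W(675,360,.046);hub=W(710,299,.085)
print("post",post,"base",base,"hub",hub)
for z in(.06,.07,.08):print("pivot",z,W(657,137,z))
r,p,c=W(286,148,.081),W(286,182,.082),W(285,228,.072)
print("rib/ptr",r,p,c,A(r-np.array([.5976,.0330,0])),A(p-np.array([.5976,.0330,0])))
```

```text
post [ 0.50150195 -0.18468421  0.104     ] base [ 0.50296945 -0.18605623  0.046     ] hub [ 0.55488529 -0.17368968  0.085     ]
pivot 0.06 [ 0.63255865 -0.15378137  0.06      ]
pivot 0.07 [ 0.63374339 -0.14791954  0.07      ]
pivot 0.08 [ 0.63492812 -0.1420577   0.08      ]
rib/ptr [0.64065222 0.03020823 0.081     ] [0.62498364 0.03116713 0.082     ] [0.60058469 0.03311745 0.072     ] -3.7102165560295517 -3.82927816480403
```

Emit:
{"api": "move_arm", "payload": {
  "gripper": [0.6,0.6,0.6,0.6,0.6,0.6,0.6,0.6],
  "linear": [
    [-1.4,3.8,0],
    [-1.4,3.8,0],
    [-1.4,3.8,0],
    [-1.4,3.8,0],
    [-1.3,3.7,0],
    [-1.3,3.7,0],
    [0,0,0],
    [0,0,0]
  ],
  "twist": [0,0,0,0,0,0,-8.2,-8.2]
}}

```text
clock: 8.05
position: [0.5003, -0.1884, 0.2301]
tool_rot: [-3.141, 0.002, 0.228]
force: [0.5, 0.3, -0.5]
grip_width: 0.0512
finger_force: 0.0
```

Emit:
{"api": "move_arm", "payload": {
  "gripper": [0.6,0.6,0.6,0.6],
  "linear": [
    [0,0,0],
    [0,0,3],
    [0,0,3],
    [0,0,0]
  ],
  "twist": [0,0,0,0]
}}

```text
clock: 8.45
position: [0.4993, -0.1866, 0.1678]
tool_rot: [-3.139, 0.006, 0.221]
force: [-0.9, 0.4, 0.8]
grip_width: 0.0515
finger_force: 0.0
```

```bash
python3 look.py wrist w4
```

```text
8.5 [ 0.50040877 -0.1869543   0.16996529] [-179.90035939    0.19769289   12.69191789] 0.050890256353101536 0.0 [ 0.1598989  -0.49949736  0.34775387]
eye [ 0.57134002 -0.17022636  0.30946868] [-0.29214612  0.0028383  -1.35003401]
```

View pics/w4.png

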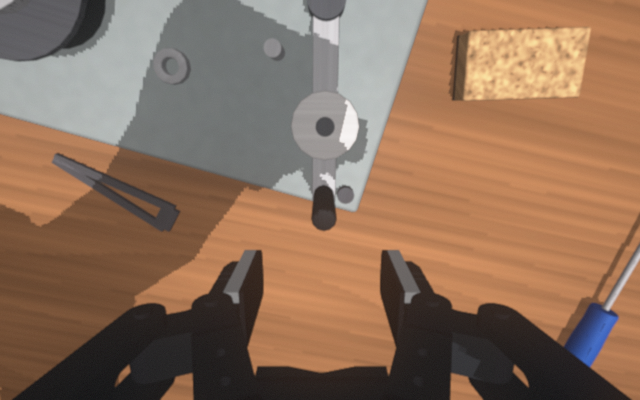

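The post top at (323,216) is centred between the fingers at about 322, the arm bar is vertical in the image, and the pads will straddle it.

Run:
```python
import pickle
from h import *
f=pickle.load(open("w4.pkl","rb"))
print(plane(f,323,217,.104),plane(f,325,127,.085),plane(f,325,0,.06))
```

```text
[ 0.50118387 -0.18645576  0.104     ] [ 0.55313248 -0.17603966  0.085     ] [ 0.62786504 -0.15921574  0.06      ]
```

Emit:
{"api": "move_arm", "payload": {
  "gripper": [0.6,0.6,0.6,0.6,0.6,0.6],
  "linear": [
    [0,0,2],
    [0,0,3],
    [0,0,3],
    [0,0,1.5],
    [0,0,0],
    [0,0,0]
  ],
  "twist": [0,0,0,0,0,0]
}}

```text
clock: 9.1
position: [0.5021, -0.1876, 0.0776]
tool_rot: [3.141, -0.001, 0.223]
force: [0.2, 0.5, 1.2]
grip_width: 0.0514
finger_force: 0.0
```

Emit:
{"api": "move_arm", "payload": {
  "gripper": [0,0,0,0,0,0,0],
  "linear": [
    [0,0,0],
    [0,0,0],
    [0,0,0],
    [0,0,0],
    [0,0,0],
    [0,0,0],
    [0,0,0]
  ],
  "twist": [0,0,0,0,0,0,0],
  "squeeze": 40
}}

```text
clock: 9.8
position: [0.5018, -0.1873, 0.0773]
tool_rot: [3.141, -0.001, 0.224]
force: [-2.0, 2.1, 12.5]
grip_width: 0.0147
finger_force: 38.8
```

Emit:
{"api": "move_arm", "payload": {
  "gripper": [0,0,0,0,0,0,0,0],
  "linear": [
    [0.008,-0.47,0],
    [0.008,-0.47,0],
    [0.008,-0.47,0],
    [0.008,-0.47,0],
    [0.008,-0.47,0],
    [0.008,-0.47,0],
    [0.008,-0.47,0],
    [0.008,-0.47,0]
  ],
  "twist": [2,2,2,2,2,2,2,2]
}}

```text
clock: 10.6
position: [0.4992, -0.1517, 0.0774]
tool_rot: [3.14, -0.003, -0.058]
force: [3.0, -9.2, 6.1]
grip_width: 0.0146
finger_force: 38.9
```

Emit:
{"api": "move_arm", "payload": {
  "gripper": [0,0,0,0,0,0,0,0],
  "linear": [
    [0.008,-0.47,0],
    [0.008,-0.47,0],
    [0.008,-0.47,0],
    [0.008,-0.47,0],
    [0.008,-0.47,0],
    [0.008,-0.47,0],
    [0,0,0],
    [0,0,0]
  ],
  "twist": [2,2,2,2,2,2,0,0]
}}

```text
clock: 11.4
position: [0.5039, -0.1242, 0.0774]
tool_rot: [3.14, -0.004, -0.266]
force: [2.1, -11.5, 5.3]
grip_width: 0.0148
finger_force: 38.9
```

```bash
python3 look.py top t5 280 172 400 257
```

```text
scale 6.5
11.45 [ 0.50376938 -0.1242602   0.07737311] [179.92106569  -0.20362104 -15.2315251 ] 0.014530744489210354 38.93967390060425 [  1.82898725 -13.00869017   5.27960757]
eye [ 0.51028962 -0.02148966  1.17189161] [ 1.12342620e-01 -1.50740073e-05 -1.55319268e+00]
```

View pics/t5.png

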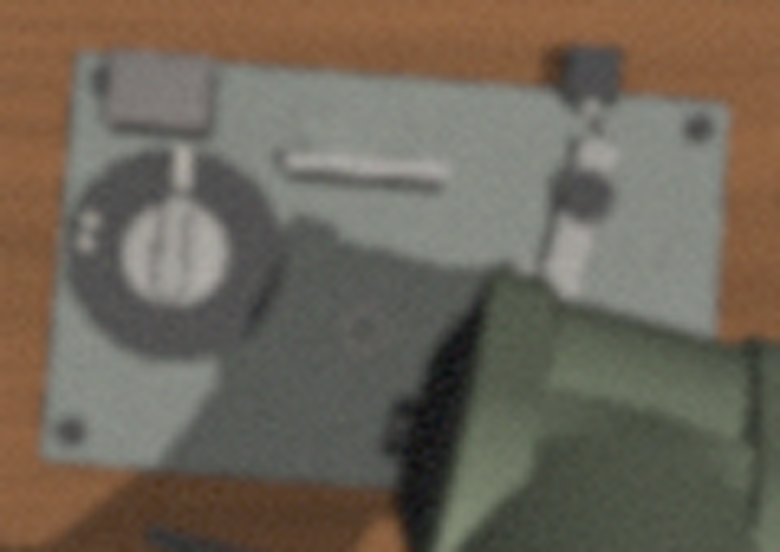

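The collar bar still points at the rib (182,165). The arm is swung to about 0.47 rad by the chord, with 13 N on it. I'll nudge it slightly closer to the stop, then hold.

Emit:
{"api": "move_arm", "payload": {
  "gripper": [0,0,0,0,0,0,0,0],
  "linear": [
    [0,-0.2,0],
    [0,-0.2,0],
    [0,0,0],
    [0,0,0],
    [0,0,0],
    [0,0,0],
    [0,0,0],
    [0,0,0]
  ],
  "twist": [1,1,0,0,0,0,0,0]
}}

```text
clock: 12.25
position: [0.5049, -0.1205, 0.0774]
tool_rot: [3.14, -0.004, -0.301]
force: [2.0, -13.2, 4.6]
grip_width: 0.0148
finger_force: 38.9
```

Run:
```python
from workcell import monitor,bot
import numpy as np
s=monitor.observe();p=s["position"];print(p,s["force"],s["finger_force"],abs(s["qd"]).max())
a=2*np.arcsin(np.hypot(p[0]-.5018,p[1]+.1873)/.27);print(a)
if .43<a<.54 and np.hypot(*s["force"][:2])>5: print(bot.job_done())
```

```text
[ 0.50492472 -0.12050124  0.07737796] [  1.96485216 -13.15545635   4.63721581] 38.93533408641815 0.0010320423004733248
0.5005560668492729
the job is handed in; nothing more can be done
None
```

I handed the job in at about 12 s: the collar's pointer is on the rib and let go, the tensioner is gripped at about 0.50 rad (past the click, about 13 N on the tool) and at rest, and nothing loose was touched as far as I could see; no verdict came back.

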